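Park a loose roller on a sloping board against a chock

TASK

Park the steel roller on the sloping board so that it cannot roll off. First lay the wooden chock flat and centred on the board, its noses uphill and its back up against the two steel stop pegs, and let go of it; then lift the roller out of its cradle, lay it level across the board uphill of the chock, ease it gently down until it bears on both noses while you still hold it, and only then release it. Never drop the roller or let it roll free, and leave the other things where they are.

Things in the scene. Friction and masses are not known exactly. Their poses are not given: they have to be found in the camera images.
- ramp_board: Fixed plywood board, 260 x 210 x 12 mm (all sizes in mm), sloping 8 degrees, on legs, right of the saw's fence; surface 58 above the worktop at the pegs. Origin: on its upper surface, midway between the two stop pegs, at their uphill sides. x points uphill along the surface (board from x -50 to +210), y across it, z square out of it. Steel pegs, diameter 16, 14 high, at x -8, y +47 and -47; bare board between them.
- chock: Loose brown hardwood chock, U-shaped from above, 0.35 kg, starting left of the saw's fence. Origin on its underside, x towards the noses. Cross bar x -40 to -10, y -60 to 60, 40 high. Two arms 26 wide at y +47 and -47, 24 high, a 68 gap between them. Backed against the pegs its origin is at x +40 of ramp_board. May swap places with the offcut. Only its cross bar's pose is reported, not the arms' setting.
- chock_bar (a point): Top centre of the chock's cross bar (chock x -25, y 0, z 40): grip the bar here, one finger in front, one behind. The arms slide out of the bar and are clamped stiffly, both alike, at an unknown setting e of 1 to 15 mm. Each ends in a wedge nose, a dark rubber face falling at 50 degrees from (x 30+e, z 24) towards (x 50+e, z 0), blunt below z 5. Where they meet the roller must be felt.
- cradle: Fixed wooden V cradle right of the board: base 170 x 90 x 12 and two 24 thick V blocks at x +62 and -62, about 60 high; open between them down to the base. Origin: centre of its underside; x along the V. (The saw's long light fence, about 66 high, stands between chock and board.)
- roller: Loose steel roller, diameter 50, 180 long plus a thin stub spindle at each end (204 over all), 0.45 to 0.8 kg. Origin: mid-length on its axis; x is the axis. Starts in the cradle, axis 62 above the worktop, up to 10 off the cradle's middle. Resting on the board against both noses, its axis is 25 out of the surface, at about x 102+e of ramp_board (e 1 to 15, see chock_bar).
- offcut_1: Bystander: flat pale wood offcut, 140 x 45 x 19, left of the fence. Origin: centre of its underside. Leave alone.
- tape_measure: Bystander: blue tape measure, 82 x 44 x 68, beyond the cradle. Origin: centre of its underside. Leave alone.
- bolt_2: Bystander: grey hexagon bolt lying down, 67 x 18 x 16, between cradle and board, beyond them. Origin: centre of its underside. Leave alone.

How it is judged:
By the outcome, as a careful person would: the job done as asked, in the order asked, and still so for the second after the job is handed in, with the robot touching nothing.
It also fails if it takes over 64 s, if anything falls off the work surface, if the arm or the gripper's body presses on something with over 40 N, if the wrist force passes 120 N, or if a joint passes its speed limit or range.

ROBOT

A 7-joint arm with a two-finger parallel gripper is mounted at the origin on a cart in front of the work surface, level with it; the furniture and walls round the work are solid. World frame = base frame: x ahead of the robot, y to its left, z up, the work surface at z = 0. Lengths are in mm, angles in rad, forces in N, time in s.
With the tool pointing down it reaches from about 425 to 875 mm from the base axis. Payload 4.7 kg.
Tool frame: the origin (TCP) lies midway between the tips of the shut fingers; the grasp point (between the pads) lies 19 mm behind it; z points along the fingers, y is the line along which they close (so a half turn about z gives the same grasp; the last joint's range is limited). The gripper opens to 85 mm and grips with 20 to 120 N. Pads are 22 mm wide; open, the fingers measure 114 mm over their backs; the gripper's body (76 mm by 85 mm) begins 54 mm behind the grasp point. The pads swing forward as they close: fully open they stand 13 mm farther back than shut.
Start: joints at [0.014, 0.321, -0.07, 1.45, 0.023, 1.371, -0.057], TCP at [650.019, -0.025, 231.349] pointing down, gripper open.
Joint ranges: [-2.86, 2.86], [-0.3, 2.09], [-1.38, 1.24], [0.06, 2.45], [-1.56, 4.7], [0.09, 2.05], [-2.69, 2.69]. Speed limits (rad/s): [2.57, 2.57, 3.14, 3.14, 3.14, 3.14, 3.14].

INTERFACE

Orientations are given as a unit quaternion [x, y, z, w].
In Python, from bench import arm, snapshot gives the robot as it stands. The module is installed in compiled form; this text tells all that it offers. Calls block until the motion is done:
- arm.move_ptp(position, orientation): joint-space move of the TCP to a pose.
- arm.line_to(position, speed=150, ori=None, until_force=None): straight line of the TCP; ori=None keeps the orientation; speed is the mean speed in mm/s. With until_force (N) it stops when the force on the tool has changed by that much, and returns True; else False.
- arm.move_joints(angles): joint-space move.
- arm.gripper_open() and arm.close_gripper(grasp_force=None): open the fingers fully, or close them until they stop; grasp_force is the grip in N (None keeps the last).
- arm.dwell(seconds).
- arm.inverse_kinematics(position, orientation): joint angles nearest the present ones, or None.
- arm.state(): the state.
- snapshot(name): name is "scene" or "side" or "wrist"; returns a dict with "img" (400x640x3 uint8, red, green, blue), "fx", "fy", "cx", "cy" (pixels), "rvec" (rotation vector, rad) and "tvec" (3), from world to camera coordinates, as OpenCV has them; the wrist camera has in their place "hand_eye" (4x4, takes a point from camera to tool coordinates, whose origin is the TCP and whose axes are the flange's). Camera axes: x right, y down, z forward; pixel columns grow to the right and rows downward; lengths in mm; the calibration is good to about 2 mm. A picture is of the moment at which its call begins: read the wrist's pose just before it. There is no depth.
A pose or a line that the arm cannot do raises arm.MotionError and nothing moves.
- arm.sign_off(): hands the job in; it is judged then, once.
The state is a dict: "time": time; "joints": joint angles; "joint_velocities": joint speeds; "effort": joint torques, N m; "eef_pos": TCP position; "orientation": TCP orientation; "contact_force": force on the tool from outside, world axes, zero at the start; "torque": the same for the moment, N m; "gripper_width": finger opening in mm; "grasp_force": force on a finger pad.
Only numpy, scipy, OpenCV 4.12 (cv2) and the standard library are available. Lean on these libraries where they do the work, as an engineer would, in place of code of your own. Each camera call takes 0.05 s, during which the arm holds its last target. There are 200 camera calls.

## Working session

There is one attempt and no reset: what is moved stays moved. The work goes in short steps, each a Python script; the robot and the scene stay as the last script left them, time stands still between calls to the robot, and variables do not carry over. Pictures are saved under pics/ and viewed, at most 10 in all, crops included, and the job is handed in when it is done.

```bash
mkdir -p pics; cat > h.py <<'E'
import numpy as np, cv2
from bench import arm, snapshot
from scipy.spatial.transform import Rotation as R
def cam(s, pose=None):
    if 'rvec' in s:
        Rm=cv2.Rodrigues(np.array(s['rvec'],float))[0]; t=np.array(s['tvec'],float).ravel()
        return Rm.T, -Rm.T@t
    st=pose; H=np.array(s['hand_eye'],float); Rt=R.from_quat(st['orientation']).as_matrix()
    return Rt@H[:3,:3], Rt@H[:3,3]+np.array(st['eef_pos'])
def ray(s,uv,pose=None):
    Rw,c=cam(s,pose); d=np.array([(uv[0]-s['cx'])/s['fx'],(uv[1]-s['cy'])/s['fy'],1.])
    return c,Rw@d
def onz(s,uv,z,pose=None):
    c,d=ray(s,uv,pose); return c+d*(z-c[2])/d[2]
def proj(s,P,pose=None):
    Rw,c=cam(s,pose); p=Rw.T@(np.array(P,float)-c); return np.array([s['fx']*p[0]/p[2]+s['cx'],s['fy']*p[1]/p[2]+s['cy']])
def tri(rays):
    A=np.zeros((3,3));b=np.zeros(3)
    for c,d in rays:
        d=d/np.linalg.norm(d);M=np.eye(3)-np.outer(d,d);A+=M;b+=M@c
    return np.linalg.solve(A,b)
def save(s,n): cv2.imwrite('pics/'+n+'.png',cv2.cvtColor(s['img'],cv2.COLOR_RGB2BGR))
E
python3 - <<'E'
from h import *
for n in ('scene','side'):
    s=snapshot(n); save(s,n+'0'); print(n,cam(s)[1],s['fx'])
st=arm.state(); print(st['orientation'],st['time'],st['gripper_width'])
s=snapshot('wrist');print(s['hand_eye'])
E
```

```text
scene [-181.62607576 -619.3795678  1243.81505473] 439.9918916372203
side [ 278.38011536 -878.15656537  770.18930206] 376.8585386184545
[ 7.07087082e-01  7.07125946e-01 -6.48382250e-04 -5.77593536e-04] 0.1 85.12259971135833
[[ 5.60186070e-04 -9.51292037e-01 -3.08290684e-01  7.82847470e+01]
 [ 9.99999787e-01  4.29397573e-04  4.92079285e-04  3.78552722e-02]
 [-3.35731834e-04 -3.08290894e-01  9.51292075e-01 -1.41750608e+02]
 [ 0.00000000e+00  0.00000000e+00  0.00000000e+00  1.00000000e+00]]
```

View pics/scene0.png

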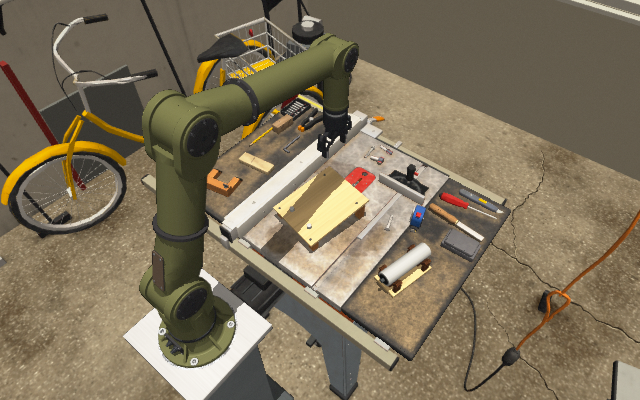

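View pics/side0.png

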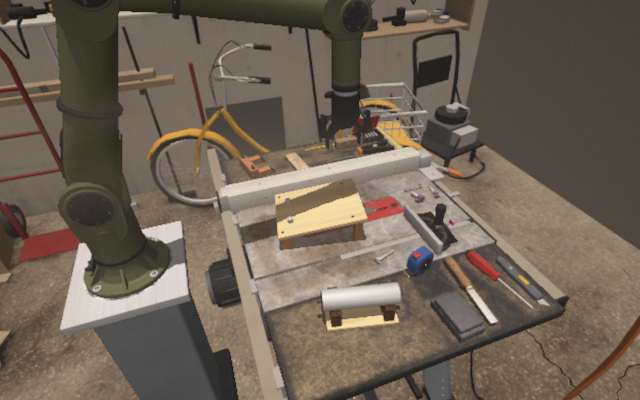

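The scene view shows the chock at about (222,182), offcut (255,162), pegs (281,207) and (310,240), and the roller in its cradle at (405,265). The side view shows the same things: pegs at (288,200)/(290,219), roller at (360,298).

```bash
python3 - <<'E'
from h import *
s=snapshot('scene')
for n,uv,z in [('chock',(222,182),30),('peg',(281,207),72),('peg',(310,240),72),('roller',(405,265),75),('boardfar',(366,215),85),('bolt',(389,223),8),('tape',(418,213),40),('offcut',(255,162),19)]: print(n,onz(s,uv,z).round())
E
```

```text
chock [434. 351.  30.]
peg [459.  77.  72.]
peg [417. -87.  72.]
roller [ 526. -376.   75.]
boardfar [ 603. -174.   85.]
bolt [ 676. -228.    8.]
tape [ 753. -293.   40.]
offcut [591. 337.  19.]
```

```bash
python3 - <<'E'
from h import *
import pickle
q=[.70711,.70711,0,0]
out={}
for n,p in [('b',[520,-20,330]),('c',[520,-370,300]),('k',[450,330,280])]:
    try: arm.move_ptp(p,q)
    except arm.MotionError as e: print(n,e); continue
    st=arm.state(); s=snapshot('wrist'); save(s,'w'+n); out[n]=(s,st); print(n,st['time'],s['fx'],s['cx'],s['cy'],st['joints'])
pickle.dump(out,open('w.pkl','wb'))
im=[cv2.imread('pics/w%s.png'%n) for n in out]
E
```

```text
b 0.9 338.2406929087168 322.3176182809353 202.6690644138652 [ 5.40046246e-02  1.87014635e-02 -6.79220399e-02  1.60658816e+00
  1.15516878e-03  1.51617099e+00 -1.37605584e-02]
c 2.275 338.2406929087168 322.3176182809353 202.6690644138652 [ 0.37722507  0.27438556  0.24935054  1.38416026 -0.06840345  1.49175179
  0.62591664]
k 4.825 338.2406929087168 322.3176182809353 202.6690644138652 [-0.31194035  0.12696008 -0.40164109  1.59706082  0.05040359  1.42788513
 -0.71997392]
```

View pics/wb.png

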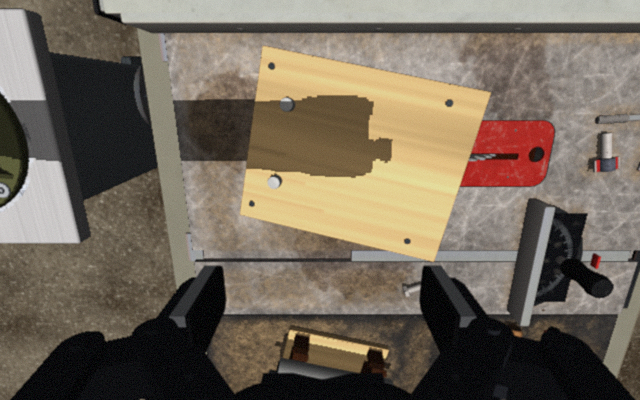

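View pics/wc.png

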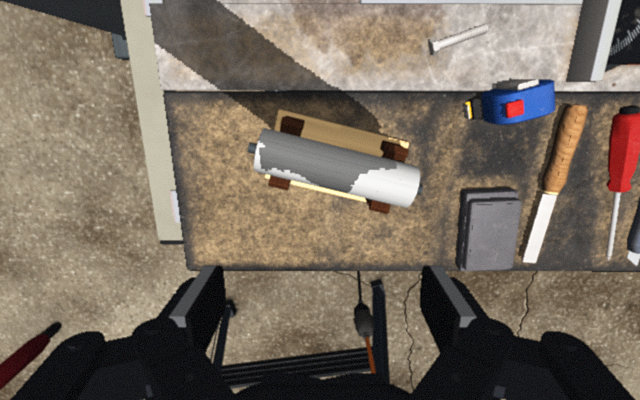

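View pics/wk.png

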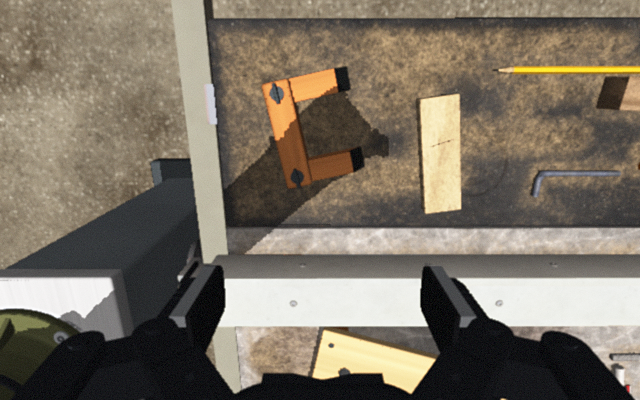

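Board (wb): corners (263,47), (490,93), (433,261), (241,214); peg tops (287,103), (274,182). Roller (wc): spindle tips about (250,148) and (422,188). Chock (wk): bar runs from (275,82) to (301,185), noses to the right at (345,78)/(358,158); it and the offcut are well apart.

```bash
cat > m.py <<'E'
from h import *
import pickle
o=pickle.load(open('w.pkl','rb'))
# board: PnP-free: pegs on plane, edges on sloped plane
s,st=o['b']
p1,p2=[onz(s,u,58+14*np.cos(np.radians(8)),st) for u in [(287.5,102.5),(274.5,181.5)]]
print('pegs',p1.round(1),p2.round(1),'dist',np.linalg.norm(p1-p2))
hsv=cv2.cvtColor(s['img'],cv2.COLOR_RGB2HSV); 
m=cv2.inRange(hsv,(12,55,40),(32,255,255)); m[:,:200]=0;m[:,510:]=0;m[265:]=0;m[:40]=0
m=cv2.morphologyEx(m,cv2.MORPH_OPEN,np.ones((5,5)))
c=max(cv2.findContours(m,0,2)[0],key=cv2.contourArea); h=cv2.convexHull(c)
ap=cv2.approxPolyDP(h,6,True)[:,0]; print('board poly',ap.tolist())
K=np.array([[s['fx'],0,s['cx']],[0,s['fy'],s['cy']],[0,0,1]])
# PnP: corners + peg tops
uv=[(287.5,102.5),(274.5,181.5)];ob=[(-8,47,14),(-8,-47,14)]
guess={(263,47):(-50,105,0),(490,93):(210,105,0),(433,261):(210,-105,0),(241,214):(-50,-105,0)}
for g,w in guess.items():
    d=np.linalg.norm(ap-np.array(g),axis=1);i=d.argmin(); print(g,ap[i],d[i].round(1)); uv.append(ap[i] if d[i]<4 else g);ob.append(w)
ok,rv,tv=cv2.solvePnP(np.array(ob,float),np.array(uv,float),K,None)
Rw,cw=cam(s,st); T=Rw@cv2.Rodrigues(rv)[0]; org=Rw@tv.ravel()+cw
print('board pnp org',org.round(1),'x',T[:,0].round(3),'yaw',np.degrees(np.arctan2(T[1,0],T[0,0])),'slope',np.degrees(np.arcsin(T[2,0])))
print('resid',(cv2.projectPoints(np.array(ob,float),rv,tv,K,None)[0][:,0]-np.array(uv)).round(1).tolist())
# roller
s,st=o['c']; a,b=[onz(s,u,62,st) for u in [(250,148.5),(421,188.5)]]
print('roller',((a+b)/2).round(1),np.linalg.norm(a-b),np.degrees(np.arctan2(*(b-a)[1::-1])))
# chock
s,st=o['k']; hsv=cv2.cvtColor(s['img'],cv2.COLOR_RGB2HSV)
m=cv2.inRange(hsv,(5,140,90),(16,255,255)); m[:50]=0;m[210:]=0;m[:,:240]=0;m[:,380:]=0
k=[onz(s,u,40,st) for u in [(263,84.5),(313.5,184.5),(287,80),(289,187.5)]]
print('chock corners',[x.round(1).tolist() for x in k],'c',np.mean(k,0).round(1))
v=cv2.resize(o['k'][0]['img'][50:220,230:390],None,fx=4,fy=4,interpolation=2)[:600]
w=cv2.cvtColor(v,cv2.COLOR_RGB2BGR); cv2.imwrite('pics/kc.png',w)
E
python3 m.py
```

```text
pegs [481.2  48.3  71.9] [462.5 -43.8  71.9] dist 94.02430996810297
board poly [[262, 46], [490, 91], [434, 261], [289, 249], [240, 215]]
(263, 47) [262  46] 1.4
(490, 93) [490  91] 2.0
(433, 261) [434 261] 1.0
(241, 214) [240 215] 1.4
board pnp org [480.2  -1.6  53.1] x [ 0.972 -0.191  0.135] yaw -11.142820581202752 slope 7.771652005907005
resid [[-0.6, 1.3], [-0.4, 0.3], [1.0, -0.7], [-0.2, -0.3], [0.5, -0.2], [-0.4, -0.5]]
roller [ 538.5 -371.8   62. ] 201.4216941885832 -13.16413594315694
chock corners [[388.1, 415.9, 40.0], [440.8, 305.7, 40.0], [413.8, 420.4, 40.0], [412.1, 302.2, 40.0]] c [413.7 361.   40. ]
```

View pics/kc.png

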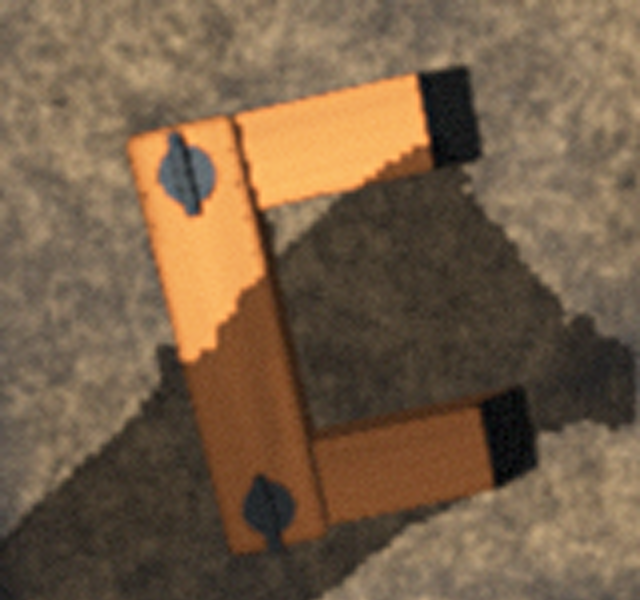

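The crop shows the bar top face corners at full-image (262,84.3), (288,79.3), (311.8,180.5), (288,188), with noses to the right. Next I grasp the bar and carry it over to the board.

```bash
cat >> h.py <<'E'
yb=np.radians(-11.3); Bm=R.from_euler('ZY',[yb,-np.radians(8)]).as_matrix(); B0=np.array([481.2,-0.4,58.])
def tq(C): return R.from_matrix(np.c_[C[:,1],C[:,0],-C[:,2]]).as_quat()
def bp(x,y,z): return B0+Bm@np.array([x,y,z],float)
QB=tq(Bm)
def st_(t=''):
    s=arm.state(); print(t,'t',round(s['time'],2),'p',np.round(s['eef_pos'],1),'F',np.round(s['contact_force'],1),'M',np.round(s['torque'],2),'w',round(s['gripper_width'],1),'g',round(s['grasp_force'],1)); return s
def inb(s): return (Bm.T@(np.array(s['eef_pos'])-B0)).round(1)
E
python3 - <<'E'
from h import *; import pickle
s,st=pickle.load(open('w.pkl','rb'))['k']
k=np.array([onz(s,u,40,st) for u in [(262,84.3),(288,79.3),(311.8,180.5),(288,188)]])
c=k.mean(0); d=(k[0]+k[1]-k[2]-k[3])/2; yaw=np.arctan2(-d[0],d[1]); print(c,np.linalg.norm(d),np.degrees(yaw), np.linalg.norm(k[1]-k[0]),np.linalg.norm(k[3]-k[2]))
q=tq(R.from_euler('z',yaw).as_matrix())
arm.move_ptp([c[0],c[1],110],q); 
arm.line_to([c[0],c[1],12],until_force=8); st_('down')
arm.close_gripper(60); st_('grip')
arm.line_to([c[0],c[1],200],speed=300); st_('lift')
arm.move_ptp(bp(15+10,0,110),QB); 
arm.line_to(bp(15+10,0,12+18)); st=st_('over'); s=snapshot('wrist'); save(s,'over'); pickle.dump((s,st),open('ov.pkl','wb')); print(inb(st))
E
```

```text
[412.92830791 362.32459317  40.        ] 115.07691319873113 12.023904127243062 28.298021732714645 29.349610671561074
down t 6.42 p [413.9 363.1  13.2] F [-0.4 -0.2  0.6] M [ 0.   -0.01 -0.  ] w 85.2 g 0.0
grip t 6.97 p [413.1 362.6  12.6] F [-0.8 -0.1  4.5] M [-0.17  0.35 -0.03] w 29.4 g 62.0
lift t 7.74 p [411.9 361.1 197.6] F [ 0.7 -0.6 -4.1] M [-0.06  0.05 -0.01] w 29.1 g 61.0
over t 9.82 p [502.   -3.8  91.8] F [-0.1 -0.4 -2.8] M [0.03 0.26 0.05] w 28.9 g 60.9
[25.6  0.8 30.5]
```

View pics/over.png

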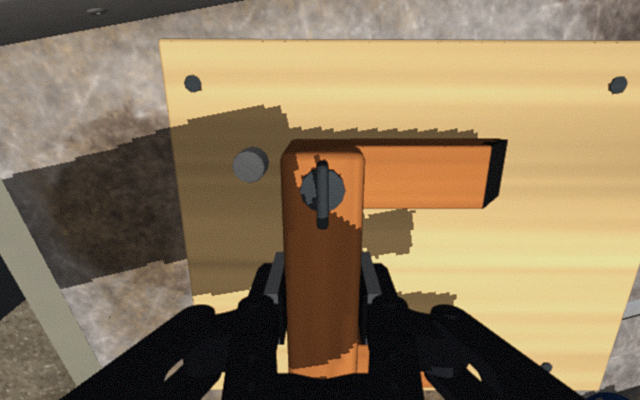

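The picture shows the held chock square to the board; left peg top at (251,164), bar end's top edge near row 151 (cols 285–362), board's upper edge at row 40.

```bash
python3 - <<'E'
from h import *; import pickle
s,st=pickle.load(open('ov.pkl','rb'))
def onb(u,z):
    c,d=ray(s,u,st); c=Bm.T@(c-B0); d=Bm.T@d; return (c+d*(z-c[2])/d[2]).round(1)
print('peg',onb((251,164),14),'edge',onb((170,40),0),onb((500,40),0),'cornerleft bottom',onb((190,290),0))
for z in (57,): print('barend',onb((288,151),z),onb((360,152),z),'bottom end',onb((322,138),z-40))
print('bar edges',onb((283,200),57),onb((287,350),57),onb((364,200),57),onb((362,350),57))
print('nose edge z24', onb((487,142),41),onb((487,207),41))
E
```

```text
peg [-8.1 47.  14. ] edge [-44.9 102.4   0. ] [108.  102.6   0. ] cornerleft bottom [-51.4 -30.4   0. ]
barend [13.9 60.2 57. ] [38.5 59.9 57. ] bottom end [25.5 59.7 17. ]
bar edges [11.6 42.7 57. ] [ 11.  -22.9  57. ] [40.5 42.7 57. ] [ 42.3 -22.9  57. ]
nose edge z24 [89.2 61.2 41. ] [93.2 34.8 41. ]
```

```bash
python3 - <<'E'
from h import *
r=arm.line_to(bp(24,0,5),speed=25,until_force=5); a=inb(st_('down')); print(r,a)
r=arm.line_to(bp(6,0,a[2]+.3),speed=15,until_force=9); b=inb(st_('slide')); print(r,b)
arm.gripper_open(); arm.dwell(.2); b=inb(st_('open'))
arm.line_to(bp(15,0,100),speed=250); arm.move_ptp(bp(35,-15,190),QB)
st=arm.state(); s=snapshot('wrist'); save(s,'placed'); import pickle; pickle.dump((s,st),open('pl.pkl','wb')); st_()
E
```

```text
down t 10.56 p [503.   -4.8  74.1] F [-0.4 -0.5  4. ] M [0.02 0.09 0.05] w 29.0 g 61.8
True [24.3 -0.1 12.9]
slide t 11.29 p [491.9  -2.7  72.5] F [ 1.   0.3 -0. ] M [-0.02  0.02 -0.11] w 29.1 g 61.6
True [12.9 -0.1 12.9]
open t 12.08 p [494.2  -2.8  73.9] F [-0.8 -0.9 -0.4] M [0.05 0.13 0.04] w 85.7 g 0.0
 t 13.08 p [485.4 -16.7 249.2] F [ 0.  -1.1  0.2] M [ 0.06  0.15 -0.01] w 85.4 g 0.0
```

View pics/placed.png

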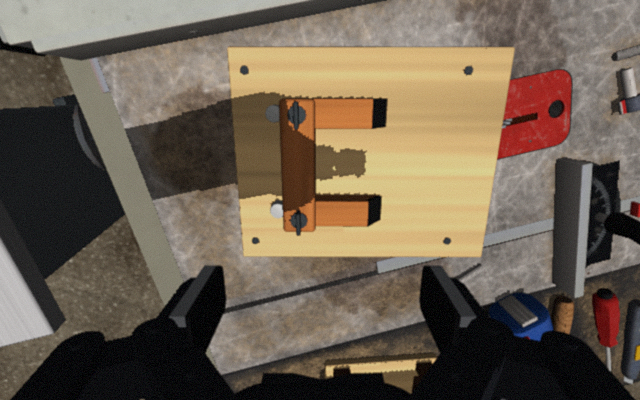

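The chock lies on the board, noses uphill, pegs at (274,114) and (277,210) touching the bar's back edge (col 281 to 285). I'll check the gaps numerically with an enlarged crop.

```bash
python3 - <<'E'
from h import *; import pickle
s,st=pickle.load(open('pl.pkl','rb'))
v=cv2.resize(s['img'][90:240,255:395],None,fx=4,fy=4,interpolation=2); cv2.imwrite('pics/plc.png',cv2.cvtColor(v,cv2.COLOR_RGB2BGR))
E
```

```text
(no output)
```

View pics/plc.png

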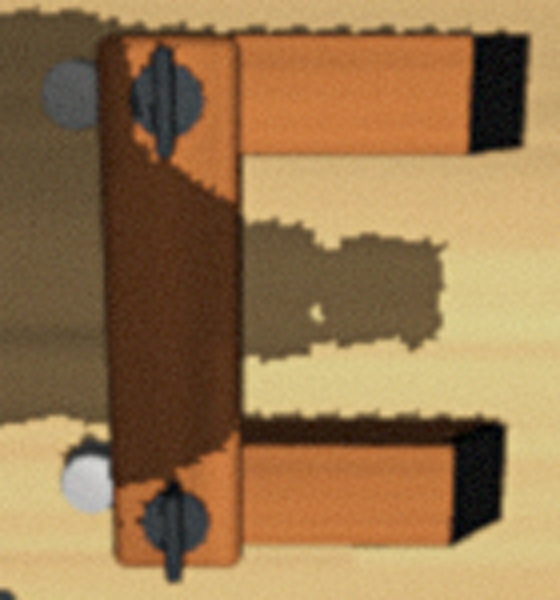

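The crop shows both pegs partly hidden under the bar's back edge (peg left edges at crop (42,95), (62,481); back edge (100,95), (113,481)).

```bash
python3 - <<'E'
from h import *; import pickle
s,st=pickle.load(open('pl.pkl','rb'))
def onb(u,z):
    u=(255+u[0]/4,90+u[1]/4); c,d=ray(s,u,st); c=Bm.T@(c-B0); d=Bm.T@d; return (c+d*(z-c[2])/d[2]).round(1)
print('peg left',onb((42,95),14),onb((62,481),14)); print('bar back',onb((100,95),40),onb((113,481),40),'front',onb((239,95),40),onb((240,481),40)); print('bar ends',onb((170,36),40),onb((180,566),40))
print('nose top',onb((472,95),24),onb((456,490),24))
E
```

```text
peg left [-16.8  45.2  14. ] [-16.6 -47.6  14. ]
bar back [-0.4 46.7 40. ] [ -0.7 -38.5  40. ] front [28.6 46.7 40. ] [ 28.2 -38.5  40. ]
bar ends [14.4 58.4 40. ] [ 14.1 -59.5  40. ]
nose top [79.5 45.8 24. ] [ 79.9 -46.4  24. ]
```

Chock seated on both pegs and centred; noses suggest e ≈ 10. Now for the roller.

```bash
python3 - <<'E'
from h import *
c=np.array([538.5,-371.8]); j0=np.array(arm.state()['joints']); jb=np.array(arm.inverse_kinematics(bp(130,0,60),QB))
best=[]
for yaw in (-13.2,166.8):
    C=R.from_euler('z',yaw-90,degrees=True).as_matrix(); q=tq(C)
    for z in (180,41):
        j=arm.inverse_kinematics([*c,z],q); print(yaw,z,None if j is None else np.round(j,2))
    if j is not None: best.append((abs(np.array(j)-jb).max(),yaw,q))
print(np.round(jb,2)); d,yaw,q=min(best,key=lambda t:t[0]); print(yaw)
arm.move_ptp([*c,200],q); st_('above'); 
r=arm.line_to([*c,41],speed=120,until_force=8); st_('down'); print(r)
if r is False:
    arm.close_gripper(70); arm.dwell(.2); st_('grip')
E
```

```text
-13.2 180 [ 0.47  0.35  0.12  1.51 -0.04  1.28 -1.21]
-13.2 41 [ 0.47  0.48  0.12  1.64 -0.06  1.03 -1.19]
166.8 180 [ 0.37  0.36  0.24  1.52 -0.09  1.28  1.97]
166.8 41 [ 0.4   0.48  0.2   1.64 -0.11  1.03  1.98]
[ 0.12  0.19 -0.16  1.82  0.07  1.   -0.27]
-13.2
above t 14.44 p [ 539.2 -369.9  199.7] F [ 0.4  0.5 -0.4] M [-0.02 -0.03  0.01] w 85.4 g 0.0
down t 15.92 p [ 539.1 -372.2   42. ] F [ 0.4  0.1 -0.2] M [-0.04  0.01  0.04] w 85.5 g 0.0
False
grip t 16.55 p [ 539.2 -371.1   42. ] F [-1.   2.7  5.6] M [ 0.61  0.26 -0.16] w 48.1 g 72.5
```

```bash
python3 - <<'E'
from h import *
p=arm.state()['eef_pos']
arm.line_to([p[0],p[1],p[2]+6],speed=30); arm.line_to([p[0],p[1],190],speed=200); arm.dwell(.2); st_('lift')
arm.move_ptp(bp(128,0,120),QB); arm.line_to(bp(128,0,25),speed=100); arm.dwell(.2); s=st_('over'); print(inb(s))
im=snapshot('wrist'); save(im,'rol'); im2=snapshot('side'); save(im2,'rolside')
a=cv2.cvtColor(np.hstack([cv2.resize(im['img'],(400,250)),im2['img'][160:285,220:420].repeat(2,0).repeat(2,1)]),cv2.COLOR_RGB2BGR); cv2.imwrite('pics/rc.png',a)
E
```

```text
lift t 17.99 p [ 538.4 -370.5  188. ] F [-0.3  0.6 -6.2] M [-0.02 -0.01 -0.03] w 48.4 g 73.2
over t 20.62 p [602.5 -24.6 101.4] F [ 0.2 -0.5 -5.9] M [0.1  0.32 0.02] w 48.4 g 73.2
[1.285e+02 1.000e-01 2.580e+01]
```

View pics/rc.png

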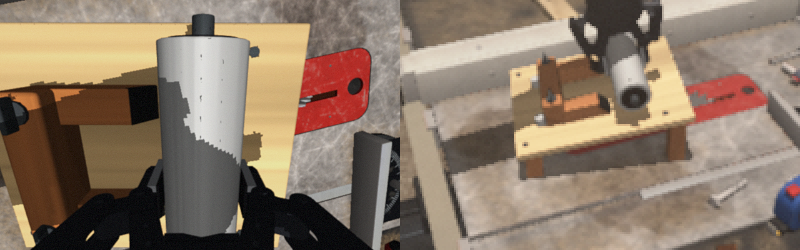

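The left view shows the held roller straight across the board just uphill of the noses (nose edge at (157,105), roller cols 157–250). On the right it hangs level above the board.

```bash
python3 - <<'E'
from h import *
r=arm.line_to(bp(128,0,-2),speed=15,until_force=3); s=st_('board'); a=inb(s); print(r,a)
z=a[2]
arm.line_to(bp(a[0],0,z+.8),speed=10); s=st_('up'); print(inb(s))
r=arm.line_to(bp(100,0,z+.8),speed=12,until_force=3); s=st_('nose'); b=inb(s); print(r,b, 'FB',(Bm.T@np.array(s['contact_force'])).round(1),'MB',(Bm.T@np.array(s['torque'])).round(2))
arm.dwell(.3); s=arm.state(); print('FB',(Bm.T@np.array(s['contact_force'])).round(1),'MB',(Bm.T@np.array(s['torque'])).round(2),inb(s))
E
```

```text
board t 21.93 p [604.7 -25.1  81.1] F [-0.4  0.2  6.3] M [-0.07  0.07 -0.04] w 48.5 g 74.3
True [128.    0.    5.3]
up t 22.56 p [604.  -25.1  81. ] F [ 0.2 -0.5 -4.7] M [0.05 0.02 0.07] w 48.4 g 73.6
[ 1.272e+02 -1.000e-01  5.400e+00]
nose t 24.12 p [586.4 -21.4  79.8] F [ 2. -0.  2.] M [-0.07 -0.28  0.06] w 48.3 g 73.9
True [1.093e+02 1.000e-01 6.600e+00] FB [2.3 0.4 1.7] MB [-0.   -0.29  0.06]
FB [2.6 0.8 6.3] MB [-0.02 -0.44  0.06] [1.095e+02 1.000e-01 6.400e+00]
```

```bash
python3 - <<'E'
from h import *
def rep(t):
    s=st_(t); print('  B',inb(s),'FB',(Bm.T@np.array(s['contact_force'])).round(1),'MB',(Bm.T@np.array(s['torque'])).round(2)); return inb(s)
arm.line_to(bp(113,0,6.6),speed=8); a=rep('back')
arm.close_gripper(30); rep('grip30')
arm.line_to(bp(113,0,3),speed=8,until_force=3); arm.dwell(.3); a=rep('board')
r=arm.line_to(bp(104,0,a[2]),speed=6,until_force=6); b=rep('nose'); print(r)
arm.dwell(.5); rep('settled')
E
```

```text
back t 25.43 p [589.1 -22.3  79. ] F [ 0.2  0.7 -6. ] M [0.06 0.27 0.01] w 48.2 g 73.1
  B [111.9  -0.4   5.4] FB [-0.8  0.7 -6. ] MB [0.01 0.28 0.  ]
grip30 t 25.65 p [589.8 -22.5  79.6] F [-0.7  0.3 -7.1] M [ 0.03  0.31 -0.03] w 48.1 g 73.1
  B [112.8  -0.4   6. ] FB [-1.7  0.2 -6.9] MB [-0.04  0.31 -0.03]
board t 26.24 p [590.3 -22.3  79. ] F [-0.  -0.5  6.3] M [0.03 0.   0.02] w 48.1 g 74.3
  B [ 1.131e+02 -1.000e-01  5.300e+00] FB [ 0.9 -0.5  6.3] MB [0.03 0.01 0.01]
nose t 26.82 p [587.7 -21.8  78.7] F [-0.7  1.2  2.1] M [0.03 0.21 0.08] w 48.5 g 73.9
  B [ 1.105e+02 -1.000e-01  5.300e+00] FB [-0.6  1.1  2.2] MB [0.   0.21 0.08]
True
settled t 27.32 p [587.8 -21.8  78.7] F [-5.6  1.   2.6] M [0.27 1.21 0.15] w 48.1 g 74.0
  B [ 1.106e+02 -1.000e-01  5.400e+00] FB [-5.2 -0.1  3.3] MB [0.05 1.24 0.14]
```

```bash
python3 - <<'E'
from h import *
def rep(t):
    s=arm.state(); f=(Bm.T@np.array(s['contact_force'])).round(1); print(t,round(s['time'],1),'B',inb(s),'FB',f,'MB',(Bm.T@np.array(s['torque'])).round(2)); return f
arm.line_to(bp(112,0,7),speed=8); arm.dwell(.3); rep('free')
z=5.6
for x in np.arange(112,107.9,-.5):
    arm.line_to(bp(x,0,z),speed=8); arm.dwell(.25); f=rep(f'{x}')
    if f[0]>5: break
E
```

```text
free 27.9 B [111.9  -0.    6.8] FB [-1.5  0.7 -6.2] MB [-0.02  0.32  0.  ]
112.0 28.5 B [112.    0.    5.6] FB [-1.5 -0.2 -6.3] MB [0.07 0.33 0.04]
111.5 29.0 B [111.5   0.    5.6] FB [-1.2  0.7 -6. ] MB [-0.02  0.27  0.01]
111.0 29.5 B [111.   -0.    5.6] FB [-1.4  0.4 -6. ] MB [ 0.02  0.32 -0.03]
110.5 30.0 B [110.5   0.    5.6] FB [-1.5 -0.2 -6.7] MB [0.03 0.27 0.03]
110.0 30.5 B [110.3   0.    5.7] FB [ 0.3 -0.8 -5.9] MB [0.01 0.01 0.05]
109.5 31.0 B [110.1  -0.    5.9] FB [ 2.2 -0.6 -6.2] MB [-0.04 -0.41  0.23]
109.0 31.5 B [1.099e+02 1.000e-01 6.000e+00] FB [ 4.5  0.6 -5.1] MB [-0.1  -0.87  0.21]
108.5 32.0 B [109.7   0.    6.2] FB [ 6. -1. -6.] MB [-0.12 -0.93  0.19]
```

```bash
python3 - <<'E'
from h import *
def rep(t):
    s=arm.state(); f=(Bm.T@np.array(s['contact_force'])).round(1); m=(Bm.T@np.array(s['torque'])).round(2); print(t,round(s['time'],1),'B',inb(s),'FB',f,'MB',m); return f,m
def Q(w): return tq(Bm@R.from_euler('z',w,degrees=True).as_matrix())
w=0
for k in range(3):
    w+=.3; arm.line_to(bp(108.7,0,5.6),speed=8,ori=Q(w)); arm.dwell(.25); f,m=rep(f'w{w:.1f}')
    if m[2]<.1: break
for z in (5.2,4.8,4.4,4.0,3.6,3.2):
    arm.line_to(bp(109.2,0,z),speed=8,ori=Q(w)); arm.dwell(.25); f,m=rep(f'z{z}')
    if f[2]>1: break
E
```

```text
w0.3 32.5 B [1.098e+02 1.000e-01 6.200e+00] FB [ 3.9  0.2 -3.4] MB [-0.07 -0.82  0.06]
z5.2 33.0 B [1.099e+02 1.000e-01 5.900e+00] FB [ 3.5 -0.4  4. ] MB [-0.15 -0.34  0.04]
```

```bash
python3 - <<'E'
from h import *
def rep(t):
    s=arm.state(); f=(Bm.T@np.array(s['contact_force'])).round(1); m=(Bm.T@np.array(s['torque'])).round(2); print(t,round(s['time'],1),'B',inb(s),'FB',f,'MB',m); return f,m
def Q(w): return tq(Bm@R.from_euler('z',w,degrees=True).as_matrix())
for x,z in [(111,5.6),(111,4.8),(110.2,4.8),(109.8,4.8)]:
    arm.line_to(bp(x,0,z),speed=8,ori=Q(.3)); arm.dwell(.25); f,m=rep(f'{x},{z}')
E
```

```text
111,5.6 33.6 B [1.104e+02 1.000e-01 5.400e+00] FB [0.1 0.4 3.3] MB [0.06 0.23 0.17]
111,4.8 34.1 B [1.105e+02 1.000e-01 5.300e+00] FB [-2.2 -1.1  8.9] MB [-0.05  0.74  0.16]
110.2,4.8 34.6 B [1.105e+02 1.000e-01 5.300e+00] FB [0.5 0.6 6.1] MB [0.01 0.3  0.1 ]
109.8,4.8 35.1 B [1.105e+02 1.000e-01 5.300e+00] FB [ 1.1 -0.1  6.5] MB [-0.03  0.09  0.16]
```

```bash
python3 - <<'E'
from h import *
def rep(t):
    s=arm.state(); f=(Bm.T@np.array(s['contact_force'])).round(1); m=(Bm.T@np.array(s['torque'])).round(2); print(t,round(s['time'],1),'B',inb(s),'FB',f,'MB',m); return f,m
def Q(w): return tq(Bm@R.from_euler('z',w,degrees=True).as_matrix())
w=.3
for x,z in [(109.2,5.0),(108.8,5.0)]:
    arm.line_to(bp(x,0,z),speed=8,ori=Q(w)); arm.dwell(.25); f,m=rep(f'{x},{z}')
w=.5
for x,z in [(108.8,5.0)]:
    arm.line_to(bp(x,0,z),speed=8,ori=Q(w)); arm.dwell(.25); f,m=rep(f'{x},{z},w')
E
```

```text
109.2,5.0 35.6 B [1.104e+02 1.000e-01 5.400e+00] FB [4.7 0.5 2.3] MB [ 0.06 -0.94  0.14]
108.8,5.0 36.1 B [1.104e+02 1.000e-01 5.400e+00] FB [7.  0.9 1.2] MB [ 0.13 -1.13  0.1 ]
108.8,5.0,w 36.6 B [1.104e+02 1.000e-01 5.400e+00] FB [6.1 0.6 0.1] MB [ 0.1  -1.13 -0.09]
```

Both noses and the board are now bearing with the roller still held (about 7 N downhill, yaw moment near zero). Release and retreat.

```bash
python3 - <<'E'
from h import *
arm.gripper_open(); arm.dwell(.3); st_('open')
arm.line_to(bp(110.5,0,110),speed=120); arm.move_ptp(bp(60,-15,200),QB); arm.dwell(.5)
st=arm.state(); s=snapshot('wrist'); save(s,'fin')
import pickle; pickle.dump((s,st),open('f.pkl','wb')); st_()
def pb(p): return proj(s,bp(*p),st).round(1)
print('expected spindle ends',pb((110.7,102,25)),pb((110.7,-102,25)),'pegs',pb((-8,47,14)))
# roller outline: low-saturation pixels within the board
hsv=cv2.cvtColor(s['img'],cv2.COLOR_RGB2HSV); 
poly=np.array([pb(p) for p in [(40,88,25),(190,88,25),(190,-88,25),(40,-88,25)]],np.int32)
m=np.zeros(hsv.shape[:2],np.uint8); cv2.fillPoly(m,[poly],255); m&=cv2.inRange(hsv,(0,0,60),(180,45,255))
c=max(cv2.findContours(m,0,2)[0],key=cv2.contourArea); print(cv2.minAreaRect(c))
for (u,v) in cv2.boxPoints(cv2.minAreaRect(c)):
    c0,d=ray(s,(u,v),st); c0=Bm.T@(c0-B0); d=Bm.T@d; print((c0+d*(25-c0[2])/d[2]).round(1))
E
```

```text
open t 37.38 p [586.1 -21.4  78.1] F [-0.5  0.3 -0. ] M [ 0.03  0.16 -0.  ] w 85.2 g 0.0
 t 39.46 p [509.3 -21.3 264.1] F [0.7 0.6 0.6] M [ 0.04  0.12 -0.03] w 85.4 g 0.0
expected spindle ends [381.8  45.6] [371.1 260.3] pegs [249.7 111.4]
((377.99908447265625, 155.52078247070312), (55.07720947265625, 187.21253967285156), 2.38594388961792)
[ 84.9 -87.9  25. ]
[87.6 89.9 25. ]
[135.4  88.1  25. ]
[141.6 -90.4  25. ]
```

```bash
python3 - <<'E'
from h import *; import pickle
s0,st=pickle.load(open('f.pkl','rb')); arm.dwell(1); s=snapshot('wrist')
print('diff',(np.abs(s['img'].astype(int)-s0['img']).max(2)>25).sum())
img=cv2.cvtColor(s['img'],cv2.COLOR_RGB2HSV); m=cv2.inRange(img,(5,130,60),(16,255,255))
def onb(u,z):
    c,d=ray(s,u,st); c=Bm.T@(c-B0); d=Bm.T@d; return (c+d*(z-c[2])/d[2]).round(1)
for y in (30,10,-10,-30):
    v=proj(s,bp(0,y,40),st); r=int(round(v[1])); a=np.flatnonzero(m[r,int(v[0])-25:int(v[0])+60])+int(v[0])-25
    print('bar back at',y,onb((a[0],r),40) if len(a) else None)
for y in (75,50,-60,-75):
    v=proj(s,bp(110.7,y,50),st); r=int(round(v[1])); g=(img[r,:,1]<45)&(img[r,:,2]>50); a=np.flatnonzero(g[int(v[0])-60:int(v[0])+60])+int(v[0])-60
    print('roller at',y,onb((a[0],r),25),onb((a[-1],r),25))
E
```

```text
diff 2759
bar back at 30 [-0.9 30.  40. ]
bar back at 10 [-1.3  9.7 40. ]
bar back at -10 [-0.6 -9.6 40. ]
bar back at -30 [  0.  -29.7  40. ]
roller at 75 [86. 76. 25.] [135.1  76.   25. ]
roller at 50 [86.7 48.9 25. ] [134.5  48.9  25. ]
roller at -60 [ 86.  -70.2  25. ] [134.5 -70.2  25. ]
roller at -75 [ 86.4 -86.9  25. ] [134.6 -86.8  25. ]
```

The chock is still backed on the pegs. The roller is parallel and at rest against the noses at x ≈ 110.5.

```bash
python3 -c "
from h import *
print(arm.sign_off(), arm.state()['time'])"
```

```text
the job is handed in; nothing more can be done
the job is handed in; nothing more can be done
```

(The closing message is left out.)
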